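# Open the food-waste caddy by its lever and ease the lid shut

## Robot

A 6-joint arm with a two-finger parallel gripper is mounted at the origin on the work surface. World frame = base frame: x ahead of the robot, y to its left, z up, the work surface at z = 0. Lengths are in m, angles in rad, forces in N, time in s.
With the tool pointing down it reaches from about 0.35 to 0.725 m from the base axis. Payload 6 kg.
Tool frame: the origin (TCP) lies midway between the tips of the shut fingers; the grasp point (between the pads) lies 19 mm behind it; z points along the fingers, y is the line along which they close (so a half turn about z gives the same grasp; the last joint's range is limited). The gripper opens to 85 mm and grips with 20 to 120 N. Pads are 22 mm wide; open, the fingers measure 114 mm over their backs; the gripper's body (76 mm by 85 mm) begins 54 mm behind the grasp point. The pads swing forward as they close: fully open they stand 13 mm farther back than shut.
Start: joints at [1.504, 0.04, 0.085, 0, -1.615, -0.334], TCP at [0.234, 0.552, 0.231] pointing down, gripper open.
Joint ranges: [-2.56, 2.56], [-1.29, 2.01], [-1.08, 1.49], [-3.29, 1.98], [-2.81, -0.18], [-2.99, 2.99]. Speed limits (rad/s): [2.57, 2.57, 3.01, 3.14, 3.14, 3.14].

## Interface

Orientations are given as a rotation vector (axis times angle).
In Python, from workcell import arm, imaging, find_in gives the robot as it stands.
- The arm moves only by the tool servo_tool, never from a script. Its argument "series" is a list of rows, each a list of 7 numbers: the shift along the world's x, y, z in m, then the turn, a rotation vector about the world's x, y, z in degrees, then the opening in per cent of the stroke, from 0 (shut) to 100 (fully open). A call has 1 to 10 rows; each row shifts and turns the commanded pose from where the row before left it; what a row does not reach is not made up. A row lasts 1/8 s, in which the tool goes at most 62.5 mm and 10.7 degrees, less where a joint would pass 70% of its speed; a pose out of reach is approached as far as the arm can. A call is refused whole if a number of a shift passes 0.0625 or a number of a turn 10.7, either way. A call with a gripper value outside its range is refused whole. The fingers move at their own pace and stop on an object; "force" is the grip in N (left out, the last holds). Time passes only in rows, so rows that do not move let the fingers close. It gives the time, the measured TCP pose, the force, the opening and the grip force at its end, in the units of the state.
- arm.state(): the state, without advancing time (a new reading comes with each control period).
- imaging.capture(name): name is "scene" or "side" or "wrist"; returns a dict with "img" (384x512x3 uint8, blue, green, red), "fx", "fy", "cx", "cy" (pixels), "distortion" ([k1, k2, p1, p2, k3] as OpenCV has them; the pictures are not rectified), "camera_from_world" (4x4, takes a point from world to camera coordinates). Camera axes: x right, y down, z forward; pixel columns grow to the right and rows downward; lengths in m; the calibration is good to about 2 mm. A picture is of the moment at which its call begins. There is no depth.
- arm.sign_off(): hands the job in; it is judged then, once.
Trained networks look in the newest picture that a camera, given by its name, has taken for a name from the list of things; names that differ only in an ending like _2 or _b are one class to them, and where a whole thing is asked for, a point or a joint stands for the part that bears it (a point fixed in the world has none). Each returns a list of dicts, best first, with "confidence" (0 to 1); they miss things now and then, are a little off and sometimes report something else, mostly with a low value. They report only what shows in the picture. A call takes as long as a camera call.
- find_in(camera, target): "bbox" ([left, top, width, height] in pixels, round what is visible of it).
The state is a dict: "clock": time; "q": joint angles; "joint_velocities": joint speeds; "joint_torque": joint torques, N m; "tool_pos": TCP position; "tcp_rot": TCP orientation; "force": force on the tool from outside, world axes, zero at the start; "wrist_torque": the same for the moment, N m; "grip_width": finger opening in m; "gripper_force": force on a finger pad.
Only numpy, scipy, OpenCV 4.12 (cv2) and the standard library are available. Lean on these libraries where they do the work, as an engineer would, in place of code of your own. Each camera call takes 0.05 s, during which the arm holds its last target. There are 200 camera calls.

## Task

A cook is about to drop peelings into the food-waste caddy, the one with the green lid: press its front lever down with your fingertips until the lid stands fully open, and keep it open for three seconds. Then let the lever up slowly, staying on it all the way so that the lid eases shut without slamming, and move clear. Work the lid by the lever only, never touching the lid itself; leave the grey caddy shut, and do not pick up or shift anything else on the counter.

Things in the scene. Friction and masses are not known exactly. Their poses are not given: they have to be found in the camera images.
- food_caddy: the food-waste (green lid and green lever pad) countertop caddy: a white open-topped bin 200 x 200 mm, 190 mm high, fixed to the counter. Origin at the centre of its underside on the counter; z up; its own -x axis points out of its front, where the lever is; the two caddies trade sides from run to run
- food_lever_pad (a point): centre of the top face of the lever pad, moving with it. Lid-coloured pad 52 mm wide, 40 mm long, 8 mm thick, on two steel arms in front of the caddy. At rest it slopes up 0.25 rad outwards, its top 156 mm above the counter; fully pressed it slopes down 0.25 rad, top about 114 mm: it sinks 42 mm, almost straight down. No catch: it follows the finger back up
- food_lever (a joint): lever angle, rad: 0 at rest, grows as the pad is pressed down, stop at 0.5. Its level pivot runs along the caddy's y axis, 105 mm in front of the caddy's origin and 130 mm above the counter; the pad centre is 85 mm from it
- food_lid_angle (a joint): lid angle, rad: 0 shut, 1.15 fully open at its stop. Tied rigidly to the lever, it turns 2.3 times as far (1 mm at the pad is 0.027 rad of lid). Only its weight shuts it and pushes the pad up (4 to 12 N, varies); nothing brakes it, so a lever let go slams it. Coming down faster than about 2 rad/s (pad rising over 75 mm/s) is slamming
- food_lid: the lid itself, a green panel 212 x 212 mm, 10 mm thick, top about 206 mm above the counter when shut. Origin on the hinge line at the rear upper rim (100 mm behind the caddy's origin, 196 mm up); the lid extends 208 mm along its own -x. Opening, its front edge swings up and back, away from the lever, to about 0.39 m above the counter
- pack_caddy: the packaging (grey lid and grey lever pad) countertop caddy: a white open-topped bin 200 x 200 mm, 190 mm high, fixed to the counter. Origin at the centre of its underside on the counter; z up; its own -x axis points out of its front, where the lever is; the two caddies trade sides from run to run
- pack_lever_pad (a point): centre of the top face of the lever pad, moving with it. Lid-coloured pad 52 mm wide, 40 mm long, 8 mm thick, on two steel arms in front of the caddy. At rest it slopes up 0.25 rad outwards, its top 156 mm above the counter; fully pressed it slopes down 0.25 rad, top about 114 mm: it sinks 42 mm, almost straight down. No catch: it follows the finger back up
- pack_lever (a joint): lever angle, rad: 0 at rest, grows as the pad is pressed down, stop at 0.5. Its level pivot runs along the caddy's y axis, 105 mm in front of the caddy's origin and 130 mm above the counter; the pad centre is 85 mm from it
- pack_lid_angle (a joint): lid angle, rad: 0 shut, 1.15 fully open at its stop. Tied rigidly to the lever, it turns 2.3 times as far (1 mm at the pad is 0.027 rad of lid). Only its weight shuts it and pushes the pad up (4 to 12 N, varies); nothing brakes it, so a lever let go slams it. Coming down faster than about 2 rad/s (pad rising over 75 mm/s) is slamming
- pack_lid: the lid itself, a grey panel 212 x 212 mm, 10 mm thick, top about 206 mm above the counter when shut. Origin on the hinge line at the rear upper rim (100 mm behind the caddy's origin, 196 mm up); the lid extends 208 mm along its own -x. Opening, its front edge swings up and back, away from the lever, to about 0.39 m above the counter
- melon: loose slab of watermelon, 40 x 100 x 34 mm, on the 4 mm thick lime chopping board on the robot's right; origin under its centre
- cutter: loose cutter with a yellow handle and steel blade, 205 mm long along its x, 20 mm high, lying flat; origin on its underside where handle and blade meet
- mug: loose blue ceramic cup, 72 mm across, 85 mm high, standing beside the green caddy's lever; origin under its centre
- onion: loose brown onion, 72 mm across and 72 mm high, standing beside the grey caddy's lever; origin under its centre
- bowl: loose purple bowl, 240 mm across, 100 mm high; origin under its centre
- bottle: loose clear water bottle with a red cap, 64 mm across, 200 mm high; origin under its centre

How it is judged:
On the way, in this order (a step that is already met when the one before it is completed fails the run):
1. the green lid is held fully open (above 1.05 of 1.15 rad) for two seconds or more (value of joint food_lid_angle above 1.05 rad), for 2 s.
2. the green lid is shut again (value of joint food_lid_angle below 0.05 rad), for 0.2 s.
At the end, for the whole second after the job is handed in: both lids are shut (under 0.05 rad), the green caddy's lever is back up (under 0.03 rad), and every loose thing stands still within 30 mm of where it began (value of joint each of food_lid_angle, pack_lid_angle below 0.05 rad and value of joint food_lever below 0.03 rad and distance of each of melon, cutter, mug, onion, bowl, bottle from where it was at the start of the episode below 0.03 m and linear speed of each of melon, cutter, mug, onion, bowl, bottle below 0.02 m/s); the robot touches nothing.
It fails at once if the green lid slams: it comes down faster than 2 rad/s in the lower half of its travel (velocity of joint food_lid_angle below -2 rad/s and value of joint food_lid_angle below 0.6 rad).
It fails at once if a lid is touched by the robot (contact force between any of the fingers, the arm and food_lid above 0.5 N or contact force between any of the fingers, the arm and pack_lid above 0.5 N).
It fails at once if the grey caddy is opened (value of joint pack_lid_angle above 0.1 rad).
It fails at once if a loose thing is picked up or shifted by 30 mm (distance of any of melon, cutter, mug, onion, bowl, bottle from where it was at the start of the episode above 0.03 m).
It also fails if it takes over 45 s, if anything falls off the work surface, if the arm or the gripper's body presses on something with over 40 N, if the wrist force passes 120 N, or if a joint passes its speed limit or range.

## Working session

There is one attempt and no reset: what is moved stays moved. The work goes in short steps, Python scripts to look and compute and a tool call to move; the robot and the scene stay as the last step left them, time stands still between calls to the robot, and variables do not carry over. Pictures are saved under pics/ and viewed, at most 10 in all, crops included, and the job is handed in when it is done.

Besides the shell and the picture viewer there is one more tool, called after "Request:" as a command line: name --pt "numbers of a row" for each row, then --argument value for the rest. servo_tool: Moves the arm, as the interface text tells. Its arguments: {"type":"object","properties":{"series":{"type":"array"},"force":{"type":"number"}},"required":["series"]}

```bash
mkdir -p pics; python3 - <<'E'
from workcell import arm, imaging, find_in
import cv2,numpy as np
ims=[]
for c in ("scene","side"):
    d=imaging.capture(c); cv2.imwrite(f"pics/{c}0.png",d["img"])
    print(c,np.round(d["camera_from_world"],3).tolist(),d["fx"],d["cx"],d["cy"],d["distortion"])
    for t in ("food_lever_pad","food_caddy","food_lid","pack_lever_pad","mug"):
        print(t,[(np.round(r["bbox"]).tolist(),round(r["confidence"],2)) for r in find_in(c,t)[:2]])
print(arm.state())
E
```

```text
scene [[-0.741, 0.671, 0.001, 0.441], [0.525, 0.58, -0.622, -0.112], [-0.418, -0.461, -0.783, 2.154], [0.0, 0.0, 0.0, 1.0]] 486.582024749783 254.9223579701549 198.01629341648862 [0.00410041 0.         0.         0.         0.        ]
food_lever_pad [([233.0, 165.0, 12.0, 10.0], 0.66)]
food_caddy [([176.0, 162.0, 75.0, 90.0], 0.64)]
food_lid [([173.0, 162.0, 79.0, 61.0], 0.57)]
pack_lever_pad [([317.0, 237.0, 17.0, 16.0], 0.76)]
mug [([254.0, 193.0, 15.0, 28.0], 0.7), ([150.0, 118.0, 51.0, 47.0], 0.66)]
side [[0.76, -0.649, -0.021, -0.432], [-0.47, -0.527, -0.708, 0.282], [0.449, 0.548, -0.706, 1.302], [0.0, 0.0, 0.0, 1.0]] 360.4661607126519 259.72966526689345 193.63328430892548 [-0.0873448  0.         0.         0.         0.       ]
food_lever_pad [([270.0, 216.0, 21.0, 11.0], 0.7)]
food_caddy [([268.0, 158.0, 75.0, 89.0], 0.76), ([202.0, 110.0, 68.0, 37.0], 0.59)]
food_lid [([267.0, 159.0, 77.0, 53.0], 0.69)]
pack_lever_pad [([197.0, 153.0, 24.0, 9.0], 0.53)]
mug [([249.0, 211.0, 16.0, 25.0], 0.78), ([202.0, 113.0, 68.0, 38.0], 0.64)]
{'clock': 0.6, 'q': array([ 1.50369362e+00,  4.02332459e-02,  8.48246522e-02, -3.67701707e-05,
       -1.61549824e+00, -3.33693674e-01]), 'joint_velocities': array([ 2.04361798e-03,  7.67944175e-04,  1.03712504e-03, -1.33527030e-03,
       -8.28128323e-04, -2.36547948e-05]), 'joint_torque': array([-2.22544522e-04, -3.67711186e+01,  3.47292888e+01,  6.93038508e+00,
       -9.31914183e-04,  1.17320276e-06]), 'tool_pos': array([0.23405696, 0.55244806, 0.23124872]), 'tcp_rot': array([ 3.07860959e+00, -6.25338775e-01, -3.41193471e-05]), 'force': array([ 0.06648959,  0.24108966, -0.22080801]), 'wrist_torque': array([-0.0310807 ,  0.00067775,  0.01940421]), 'gripper_force': 0.0, 'grip_width': 0.08553360208009071}
```

```bash
python3 - <<'E'
import cv2
a=cv2.imread("pics/scene0.png")[90:330,120:440]; cv2.imwrite("pics/s1.png",cv2.resize(a,(800,600),interpolation=cv2.INTER_CUBIC))
a=cv2.imread("pics/side0.png")[80:320,120:440]; cv2.imwrite("pics/d1.png",cv2.resize(a,(800,600),interpolation=cv2.INTER_CUBIC))
E
```

```text
(no output)
```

View pics/s1.png

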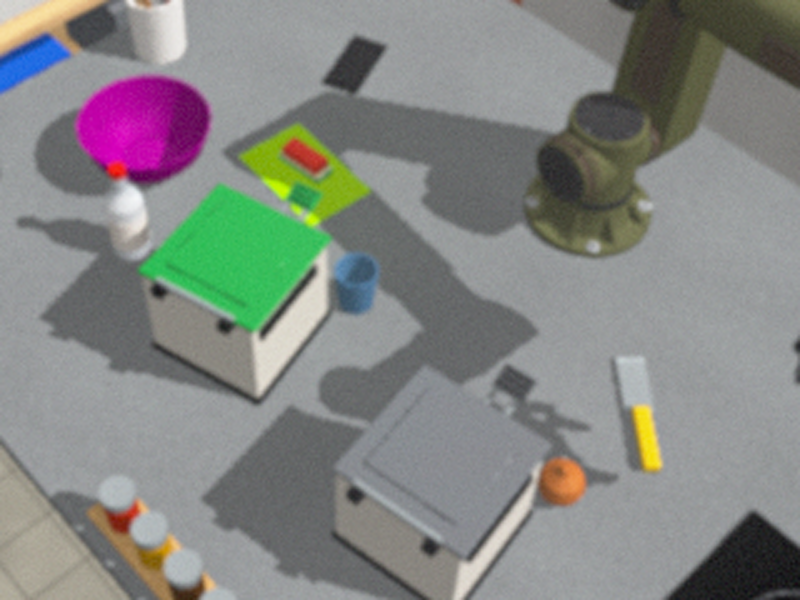

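View pics/d1.png

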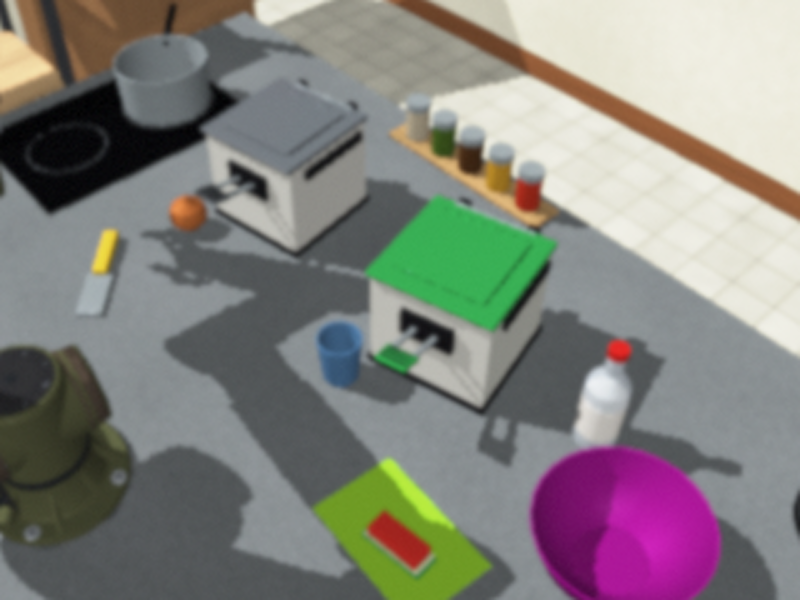

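The scene view shows the green caddy at full-image px of about (215,190). Its pad is at (242,168), with the mug to one side at (262,202) and the melon board in front. The side view shows the pad at (278,222) and the mug at (256,221). Next I'll fit the pose from the lid corners.

```bash
python3 - <<'E'
from workcell import arm, imaging, find_in
import cv2,numpy as np
from scipy.optimize import least_squares
L=np.array([[-.108,-.106,.206],[-.108,.106,.206],[.104,.106,.206],[.104,-.106,.206],[-.1884,0,.155]])
eye={"scene":np.array([[222,186],[330,240],[250,325],[142,270]])/2.5+[120,90],
     "side":np.array([[492,322],[368,272],[438,198],[555,242]])/2.5+[120,80]}
cam={};obs={};mug={}
for c in eye:
    d=imaging.capture(c); cam[c]=d
    hsv=cv2.cvtColor(d["img"],cv2.COLOR_BGR2HSV)
    m=cv2.inRange(hsv,(50,110,40),(80,255,255))
    n,lab,st,cen=cv2.connectedComponentsWithStats(m)
    o=[i for i in np.argsort(-st[1:,4])+1 if st[i,4]>20]
    print(c,[(st[i].tolist(),cen[i].round(1).tolist()) for i in o][:5])
    pad=min(o[1:],key=lambda i:np.linalg.norm(cen[i]-({"scene":(242,168),"side":(278,222)}[c])))
    obs[c]=np.vstack([eye[c],cen[pad]])
    b=find_in(c,"mug")[0]["bbox"]; mug[c]=np.array([b[0]+b[2]/2,b[1]+b[3]/2])
def proj(d,P):
    T=d["camera_from_world"]; K=np.array([[d["fx"],0,d["cx"]],[0,d["fy"],d["cy"]],[0,0,1]])
    return cv2.projectPoints(P,cv2.Rodrigues(T[:3,:3])[0],T[:3,3],K,np.array(d["distortion"]))[0].reshape(-1,2)
def W(p):
    c,s=np.cos(p[2]),np.sin(p[2]); return L@np.array([[c,-s,0],[s,c,0],[0,0,1]]).T+[p[0],p[1],0]
f=lambda p:np.concatenate([(proj(cam[c],W(p))-obs[c]).ravel() for c in cam])
r=min((least_squares(f,[.6,0,a]) for a in (-1.5,-.7,0,.7,1.5)),key=lambda r:r.cost)
print(r.x,r.cost,r.fun.reshape(-1,2).round(1).tolist()); print("pad",W(r.x)[4])
g=lambda p:np.concatenate([(proj(cam[c],W(r.x)[4:]*0+p)-obs[c][4]).ravel() for c in cam])
print("pad triang",least_squares(g,W(r.x)[4]).x)
g=lambda p:np.concatenate([(proj(cam[c],p[None])-mug[c]).ravel() for c in cam])
print("mug",least_squares(g,W(r.x)[4]).x)
E
```

```text
scene [([175, 164, 77, 58, 2332], [214.4, 191.6]), ([235, 163, 14, 12, 98], [241.4, 168.2])]
side [([266, 159, 76, 53, 2287], [304.8, 184.6]), ([270, 219, 16, 11, 102], [277.7, 223.6])]
[ 0.6214327  -0.20162554  0.26877378] 36.78746276567856 [[-1.2, -3.5], [0.9, -3.1], [0.9, 1.2], [-2.7, -1.7], [0.2, -0.7], [0.2, 1.2], [-2.4, -2.3], [-0.9, -3.8], [1.4, -2.0], [-0.1, -1.6]]
pad [ 0.43979678 -0.25165506  0.155     ]
pad triang [ 0.43899974 -0.2533494   0.14858236]
mug [ 0.45049113 -0.11875099  0.0256652 ]
```

Request:
servo_tool --pt "0.024 -0.04 0.012 0 0 4.8 0" --pt "0.024 -0.04 0.012 0 0 4.8 0" --pt "0.024 -0.04 0.012 0 0 4.8 0" --pt "0.024 -0.04 0.012 0 0 4.8 0" --pt "0.024 -0.04 0.012 0 0 4.8 0" --pt "0.024 -0.04 0.012 0 0 4.8 0" --pt "0.024 -0.04 0 0 0 4.8 0" --pt "0.024 -0.04 0 0 0 4.8 0"

```text
clock: 1.8
tool_pos: [0.4266, 0.2311, 0.3037]
tcp_rot: [-3.112, -0.426, -0.001]
force: [1.1, 0.3, -0.2]
grip_width: 0.0002
gripper_force: 0.0
```

Request:
servo_tool --pt "0 -0.05 0 0 0 0 0" --pt "0 -0.05 0 0 0 0 0" --pt "0 -0.05 0 0 0 0 0" --pt "0 -0.05 0 0 0 0 0" --pt "0 -0.05 0 0 0 0 0" --pt "0 -0.05 0 0 0 0 0" --pt "-0.005 -0.04 0 0 0 0 0" --pt "-0.005 -0.03 0 0 0 0 0" --pt "0 0 0 0 0 0 0"

```text
clock: 2.92
tool_pos: [0.4156, -0.1391, 0.3035]
tcp_rot: [3.113, 0.417, 0.0]
force: [-0.6, -0.5, -0.7]
grip_width: -0.0002
gripper_force: 0.0
```

```bash
python3 - <<'E'
from workcell import arm, imaging, find_in
import cv2,numpy as np
d=imaging.capture("wrist"); cv2.imwrite("pics/w1.png",d["img"])
hsv=cv2.cvtColor(d["img"],cv2.COLOR_BGR2HSV)
m=cv2.inRange(hsv,(50,110,40),(80,255,255))
n,lab,st,cen=cv2.connectedComponentsWithStats(m)
K=np.array([[d["fx"],0,d["cx"]],[0,d["fy"],d["cy"]],[0,0,1]]);T=d["camera_from_world"];R=T[:3,:3]
C=-R.T@T[:3,3]
def back(px,z):
    u=cv2.undistortPoints(np.array(px,float).reshape(-1,1,2),K,np.array(d["distortion"])).reshape(-1,2)
    v=np.c_[u,np.ones(len(u))]@R; return C+v*((z-C[2])/v[:,2:3])
for i in range(1,n):
    if st[i,4]>200:
        c=cv2.findContours((lab==i).astype(np.uint8),0,2)[0][0]
        a=cv2.approxPolyDP(c,.03*cv2.arcLength(c,True),True)[:,0]
        print(st[i],cen[i].round(1),back([cen[i]],.155).round(4),a.tolist(),"\n z.156",back(a,.156).round(3).tolist(),"\n z.206",back(a,.206).round(3).tolist())
print(C,arm.state()["q"])
E
```

```text
[  263     0   249    96 23532] [386.5  46.8] [[ 0.5523 -0.2205  0.155 ]] [[263, 2], [268, 95], [511, 92], [511, 0]] 
 z.156 [[0.557, -0.113, 0.156], [0.49, -0.136, 0.156], [0.546, -0.336, 0.156], [0.608, -0.301, 0.156]] 
 z.206 [[0.545, -0.114, 0.206], [0.49, -0.133, 0.206], [0.536, -0.299, 0.206], [0.588, -0.27, 0.206]]
[ 345  160   56   43 2022] [372.4 181.2] [[ 0.4411 -0.2527  0.155 ]] [[400, 162], [346, 162], [346, 201], [398, 201]] 
 z.156 [[0.465, -0.27, 0.156], [0.452, -0.222, 0.156], [0.416, -0.235, 0.156], [0.429, -0.283, 0.156]] 
 z.206 [[0.469, -0.244, 0.206], [0.458, -0.204, 0.206], [0.429, -0.215, 0.206], [0.44, -0.255, 0.206]]
[ 0.48866427 -0.12008932  0.44641459] [ 1.44107015e-01 -3.73017359e-01 -1.46476256e-01  4.03983633e-05
 -1.79700978e+00  1.69400556e+00]
```

View pics/w1.png

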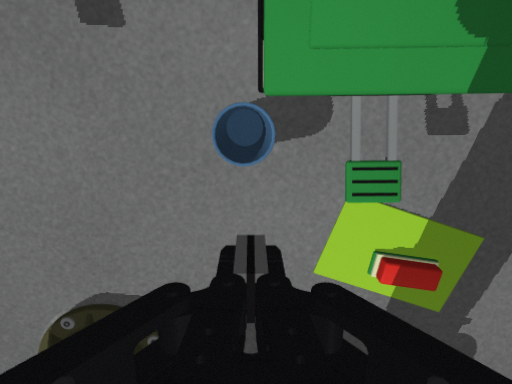

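The wrist view shows the pad at (372,181) and the mug at (243,133), which puts the pad centre at (0.441, -0.2525). The camera hangs on the lid side of the gripper, so I'll turn the tool half round. I'll also tilt it 12° so the wrist leans away from the lid.

Request:
servo_tool --pt "0.0025 -0.0114 0 0 0 -10.6 0" --pt "0.0025 -0.0114 0 0 0 -10.6 0" --pt "0.0025 -0.0114 0 0 0 -10.6 0" --pt "0.0025 -0.0114 0 0 0 -10.6 0" --pt "0.0025 -0.0114 0 0 0 -10.6 0" --pt "0.0025 -0.0114 0 0 0 -10.6 0" --pt "0.0025 -0.0114 0 0 0 -10.6 0" --pt "0.0025 -0.0114 0 0 0 -10.6 0" --pt "0.0025 -0.0114 0 0 0 -10.6 0" --pt "0.0025 -0.0114 0 0 0 -10.6 0"

```text
clock: 4.22
tool_pos: [0.4416, -0.2509, 0.3032]
tcp_rot: [-2.205, 2.237, 0.0]
force: [0.3, 0.7, -0.9]
grip_width: -0.0002
gripper_force: 0.0
```

Request:
servo_tool --pt "0 0 0 0 0 -10.6 0" --pt "0 0 0 0 0 -10.6 0" --pt "0 0 0 0 0 -10.6 0" --pt "0 0 0 0 0 -10.6 0" --pt "0 0 0 0 0 -10.6 0" --pt "0 0 0 0 0 -10.6 0" --pt "0 0 0 0 0 -10.6 0" --pt "0 0 0 1.6 -5.8 0 0" --pt "0 0 0 1.6 -5.8 0 0" --pt "0 0 0 0 0 0 0"

```text
clock: 5.48
tool_pos: [0.4406, -0.2512, 0.3046]
tcp_rot: [-0.388, 2.904, 0.041]
force: [0.8, 0.3, 0.6]
grip_width: -0.0001
gripper_force: 0.0
```

Request:
servo_tool --pt "0 0 -0.03 0 0 0 0" --pt "0 0 -0.03 0 0 0 0" --pt "0 -0.001 -0.03 0 0 0 0" --pt "0 -0.001 -0.03 0 0 0 0" --pt "0 0 -0.01 0 0 0 0" --pt "0 0 0 0 0 0 0"

```text
clock: 6.22
tool_pos: [0.4412, -0.2532, 0.1731]
tcp_rot: [-0.39, 2.909, 0.042]
force: [-0.4, 0.1, 1.0]
grip_width: 0.0003
gripper_force: 0.0
```

```bash
python3 - <<'E'
from workcell import arm, imaging
import cv2,numpy as np
a=imaging.capture("side")["img"][120:270,180:380]
b=imaging.capture("wrist")["img"][0:384,100:512]
cv2.imwrite("pics/c2.png",np.hstack([cv2.resize(a,(400,300),interpolation=2),cv2.resize(b,(322,300))]))
s=arm.state();print(s["tool_pos"],s["q"],s["force"])
E
```

```text
[ 0.44168182 -0.25368187  0.17473539] [-0.19455431 -0.34209881 -0.3389337  -0.09437675 -1.38514082 -1.10110255] [-0.69184692 -0.52281238 -0.0725338 ]
```

View pics/c2.png

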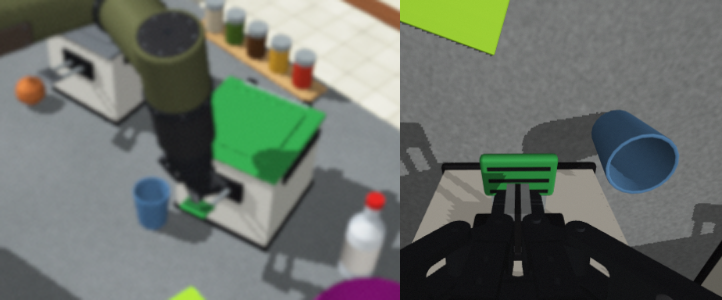

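The fingertips are centred over the green pad in the wrist view at (518,180) of the composite. The mug and lid are clear, so I'll press gently.

Request:
servo_tool --pt "0 0 -0.005 0 0 0 0" --pt "0 0 -0.005 0 0 0 0" --pt "0 0 -0.005 0 0 0 0" --pt "0 0 -0.005 0 0 0 0" --pt "0 0 -0.005 0 0 0 0" --pt "0 0 0 0 0 0 0"

```text
clock: 7.08
tool_pos: [0.4413, -0.2547, 0.1504]
tcp_rot: [-0.389, 2.905, 0.038]
force: [-3.3, 0.1, 10.1]
grip_width: 0.0006
gripper_force: 4.6
```

```bash
python3 - <<'E'
from workcell import arm, imaging
import cv2,numpy as np
a=imaging.capture("side")["img"][120:270,180:380]
b=imaging.capture("scene")["img"][110:270,150:350]
cv2.imwrite("pics/c3.png",np.hstack([cv2.resize(a,(400,300),interpolation=2),cv2.resize(b,(375,300),interpolation=2)]))
s=arm.state();print(s["tool_pos"],s["q"],s["force"])
E
```

```text
[ 0.44145063 -0.25463958  0.15088655] [-0.19563514 -0.34010082 -0.38101547 -0.09394527 -1.33933325 -1.0963117 ] [-4.064535    0.30292227 10.27917562]
```

View pics/c3.png

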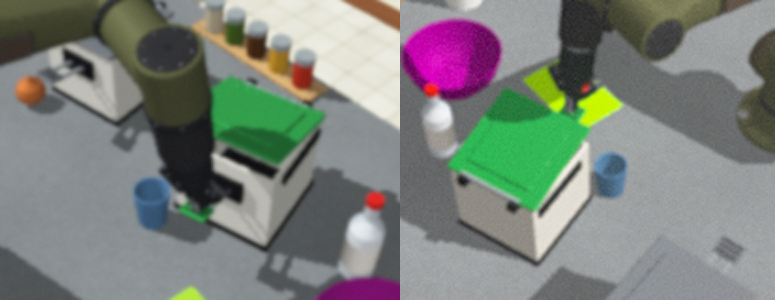

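The lid is opening and the arm stays clear of it. I'll keep pressing.

Request:
servo_tool --pt "0 0 -0.005 0 0 0 0" --pt "0 0 -0.005 0 0 0 0" --pt "0 0 -0.005 0 0 0 0" --pt "0 0 -0.005 0 0 0 0" --pt "0 0 -0.005 0 0 0 0" --pt "0 0 -0.005 0 0 0 0" --pt "0 0 -0.003 0 0 0 0" --pt "0 0 0 0 0 0 0"

```text
clock: 8.18
tool_pos: [0.4413, -0.254, 0.1158]
tcp_rot: [-0.389, 2.906, 0.04]
force: [-0.8, -2.0, 3.9]
grip_width: 0.0002
gripper_force: 2.1
```

Request:
servo_tool --pt "0 0 -0.002 0 0 0 0" --pt "0 0 0 0 0 0 0"

```text
clock: 8.43
tool_pos: [0.4416, -0.254, 0.1146]
tcp_rot: [-0.389, 2.906, 0.04]
force: [-1.9, -2.2, 6.4]
grip_width: -0.0002
gripper_force: 3.5
```

Next I'll press until the force shows the stop.

Request:
servo_tool --pt "0 0 -0.002 0 0 0 0" --pt "0 0 0 0 0 0 0"

```text
clock: 8.68
tool_pos: [0.4417, -0.2542, 0.1145]
tcp_rot: [-0.39, 2.905, 0.039]
force: [-5.4, 1.3, 14.2]
grip_width: 0.0001
gripper_force: 8.1
```

Request:
servo_tool --pt "0 0 -0.001 0 0 0 0" --pt "0 0 0 0 0 0 0"

```text
clock: 8.93
tool_pos: [0.4417, -0.2542, 0.1144]
tcp_rot: [-0.39, 2.904, 0.038]
force: [-8.4, 3.4, 20.8]
grip_width: 0.0002
gripper_force: 10.4
```

```bash
python3 - <<'E'
from workcell import arm, imaging
import cv2,numpy as np
a=imaging.capture("side")["img"][80:270,150:380]
b=imaging.capture("scene")["img"][90:270,150:350]
cv2.imwrite("pics/c4.png",np.hstack([cv2.resize(a,(400,330),interpolation=2),cv2.resize(b,(367,330),interpolation=2)]))
s=arm.state();print(s["tool_pos"],s["force"])
E
```

```text
[ 0.44173072 -0.25424595  0.1143889 ] [-8.67737211  3.67622085 20.07627936]
```

View pics/c4.png

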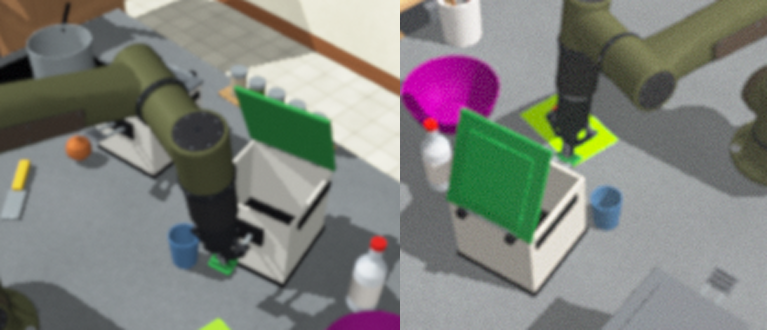

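The lid is fully open and the force has risen sharply at the stop. I'll hold for just over 3 s.

Request:
servo_tool --pt "0 0 0 0 0 0 0" --pt "0 0 0 0 0 0 0" --pt "0 0 0 0 0 0 0" --pt "0 0 0 0 0 0 0" --pt "0 0 0 0 0 0 0" --pt "0 0 0 0 0 0 0" --pt "0 0 0 0 0 0 0" --pt "0 0 0 0 0 0 0" --pt "0 0 0 0 0 0 0" --pt "0 0 0 0 0 0 0"

```text
clock: 10.28
tool_pos: [0.4417, -0.2542, 0.1144]
tcp_rot: [-0.39, 2.904, 0.038]
force: [-8.8, 2.9, 18.7]
grip_width: -0.0003
gripper_force: 10.4
```

Request:
servo_tool --pt "0 0 0 0 0 0 0" --pt "0 0 0 0 0 0 0" --pt "0 0 0 0 0 0 0" --pt "0 0 0 0 0 0 0" --pt "0 0 0 0 0 0 0" --pt "0 0 0 0 0 0 0" --pt "0 0 0 0 0 0 0" --pt "0 0 0 0 0 0 0" --pt "0 0 0 0 0 0 0" --pt "0 0 0 0 0 0 0"

```text
clock: 11.52
tool_pos: [0.4417, -0.2543, 0.1144]
tcp_rot: [-0.39, 2.904, 0.038]
force: [-9.7, 3.0, 19.5]
grip_width: 0.0001
gripper_force: 10.4
```

Request:
servo_tool --pt "0 0 0 0 0 0 0" --pt "0 0 0 0 0 0 0" --pt "0 0 0 0 0 0 0" --pt "0 0 0 0 0 0 0" --pt "0 0 0 0 0 0 0" --pt "0 0 0 0 0 0 0"

```text
clock: 12.28
tool_pos: [0.4417, -0.2543, 0.1144]
tcp_rot: [-0.39, 2.904, 0.038]
force: [-8.3, 3.4, 19.2]
grip_width: 0.0002
gripper_force: 10.4
```

Request:
servo_tool --pt "0 0 0.003 0 0 0 0" --pt "0 0 0.003 0 0 0 0" --pt "0 0 0.003 0 0 0 0" --pt "0 0 0.003 0 0 0 0" --pt "0 0 0.003 0 0 0 0" --pt "0 0 0.003 0 0 0 0" --pt "0 0 0.003 0 0 0 0" --pt "0 0 0.003 0 0 0 0"

```text
clock: 13.28
tool_pos: [0.4406, -0.2537, 0.1347]
tcp_rot: [-0.389, 2.908, 0.042]
force: [-4.5, -1.9, 7.2]
grip_width: 0.0004
gripper_force: 3.7
```

Request:
servo_tool --pt "0 0 0.003 0 0 0 0" --pt "0 0 0.003 0 0 0 0" --pt "0 0 0.003 0 0 0 0" --pt "0 0 0.003 0 0 0 0" --pt "0 0 0.003 0 0 0 0" --pt "0 0 0.003 0 0 0 0" --pt "0 0 0.003 0 0 0 0" --pt "0 0 0.002 0 0 0 0"

```text
clock: 14.28
tool_pos: [0.4435, -0.2527, 0.159]
tcp_rot: [-0.39, 2.901, 0.042]
force: [3.9, 0.6, 3.9]
grip_width: -0.0002
gripper_force: 2.3
```

Request:
servo_tool --pt "0 0 0.002 0 0 0 0" --pt "0 0 0.002 0 0 0 0" --pt "0 0 0.002 0 0 0 0" --pt "0 0 0.002 0 0 0 0" --pt "0 0 0.002 0 0 0 0" --pt "0 0 0.002 0 0 0 0" --pt "0 0 0.002 0 0 0 0" --pt "0 0 0.002 0 0 0 0" --pt "0 0 0 0 0 0 0"

```text
clock: 15.4
tool_pos: [0.4411, -0.2536, 0.1735]
tcp_rot: [-0.389, 2.907, 0.042]
force: [-1.0, -0.4, -0.3]
grip_width: 0.0003
gripper_force: 0.0
```

The finger followed the pad up and came free with no force on it. I'll move clear and check.

Request:
servo_tool --pt "0 0 0.02 0 0 0 0" --pt "0 0 0.03 0 0 0 0" --pt "0 0 0.03 0 0 0 0" --pt "-0.005 0.02 0.03 0 0 0 0" --pt "0 0.04 0.02 0 0 0 0" --pt "0 0.04 0 0 0 0 0" --pt "0 0.03 0 0 0 0 0" --pt "0 0 0 0 0 0 0" --pt "0 0 0 0 0 0 0"

```text
clock: 16.52
tool_pos: [0.4361, -0.1238, 0.3043]
tcp_rot: [-0.389, 2.906, 0.042]
force: [0.2, -0.3, 0.3]
grip_width: 0.0001
gripper_force: 0.0
```

```bash
python3 - <<'E'
from workcell import arm, imaging
import cv2,numpy as np
a=imaging.capture("side")["img"]
b=imaging.capture("scene")["img"]
cv2.imwrite("pics/c5.png",np.hstack([cv2.resize(a,(400,300)),cv2.resize(b,(400,300))]))
s=arm.state();print(s["tool_pos"],s["force"])
E
```

```text
[ 0.43604081 -0.12429595  0.30366907] [ 0.42524602 -0.32987669 -0.86084758]
```

View pics/c5.png

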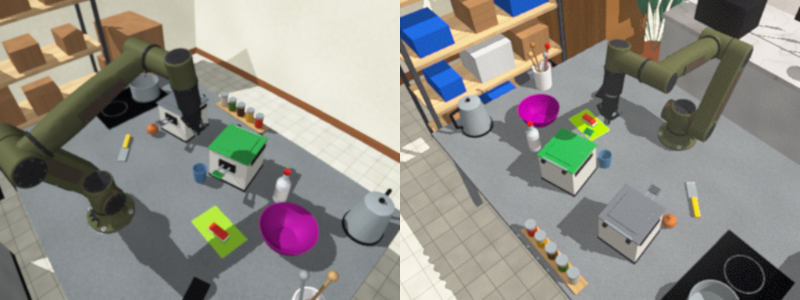

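Both lids are shut, everything is in place and the arm is clear.

```bash
python3 -c "
from workcell import arm
print(arm.sign_off())"
```

```text
the job is handed in; nothing more can be done
None
```

I pressed the green caddy's lever to its stop, held the lid fully open for over 3 s, eased it shut with the finger on the lever and moved clear; the final pictures show both lids shut and nothing else visibly moved, and the job is handed in at about 17 s (no verdict came back).

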